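# Free two jammed inserts from their centrifuge buckets

## Task

Two purple inserts have jammed in their metal centrifuge buckets. Twist and pull each one out, leaving the buckets seated in their wells in the stand, and set both upright on the floor of the steel pan for washing, gently and without dropping them. Leave the insert and brush that are already in the pan, the loaded bucket and everything else on the bench where they are.

Things in the scene. Friction and masses are not known exactly. Their poses are not given: they have to be found in the camera images.
- insert_a_mid (a point): Round purple plastic insert, a thick-walled cup 110 mm high, 0.16 kg. Body 54 mm across; the top 30 mm is a grip collar 58 mm across with an open bore 40 mm across and 50 mm deep (rim 9 mm thick). This point is its centre, 55 mm above its underside and 55 mm below its rim; z is its axis, up. Jammed in bucket_a at the start, its rim 32 mm above the bucket's.
- insert_b_mid (a point): Round purple plastic insert, a thick-walled cup 110 mm high, 0.16 kg. Body 54 mm across; the top 30 mm is a grip collar 58 mm across with an open bore 40 mm across and 50 mm deep (rim 9 mm thick). This point is its centre, 55 mm above its underside and 55 mm below its rim; z is its axis, up. Jammed in bucket_b at the start, its rim 32 mm above the bucket's.
- insert_a: Insert a, origin at the centre of its underside. Its foot is jammed in the rubber cushion in bucket_a, held by 10 to 14 N of friction: pulled straight up it lifts the bucket too. Keep turning it (either way, or to and fro) while it rises the first 12 mm; 1.2 rad over them is plenty. Then it is loose, with 2 mm of play, and clears the bucket's rim after 78 mm.
- insert_b: Insert b, origin at the centre of its underside. Its foot is jammed in the rubber cushion in bucket_b, held by 10 to 14 N of friction: pulled straight up it lifts the bucket too. Keep turning it (either way, or to and fro) while it rises the first 12 mm; 1.2 rad over them is plenty. Then it is loose, with 2 mm of play, and clears the bucket's rim after 78 mm.
- insert_c_mid (a point): Round purple plastic insert, a thick-walled cup 110 mm high, 0.16 kg. Body 54 mm across; the top 30 mm is a grip collar 58 mm across with an open bore 40 mm across and 50 mm deep (rim 9 mm thick). This point is its centre, 55 mm above its underside and 55 mm below its rim; z is its axis, up. Already out, standing loose in the pan.
- bucket_a: Round metal bucket, 70 mm across the rim, 84 mm high, loose in a well of the stand; origin at the centre of its underside, z up. Lugs at its +y and -y (out to 43 mm) sit in slots of the well, with 2 mm play, and keep it from turning. Bore 59 mm, floor 6 mm thick. 0.45 kg. Holds jammed insert a.
- bucket_b: Round metal bucket, 70 mm across the rim, 84 mm high, loose in a well of the stand; origin at the centre of its underside, z up. Lugs at its +y and -y (out to 43 mm) sit in slots of the well, with 2 mm play, and keep it from turning. Bore 59 mm, floor 6 mm thick. 0.45 kg. Holds jammed insert b.
- bucket_c: Round metal bucket, 70 mm across the rim, 84 mm high, loose in a well of the stand; origin at the centre of its underside, z up. Lugs at its +y and -y (out to 43 mm) sit in slots of the well, with 2 mm play, and keep it from turning. Bore 59 mm, floor 6 mm thick. 0.45 kg. Empty.
- bucket_d: Round metal bucket, 70 mm across the rim, 84 mm high, loose in a well of the stand; origin at the centre of its underside, z up. Lugs at its +y and -y (out to 43 mm) sit in slots of the well, with 2 mm play, and keep it from turning. Bore 59 mm, floor 6 mm thick. 0.6 kg, loaded with four capped tubes whose blue caps reach 125 mm above the origin.
- stand: Grey plastic bucket stand, fixed, 250 x 250 x 58 mm; origin at the centre of its underside on the bench, x and y along its sides. Wells at x, y = +-60 mm with floors 8 mm above the bench, so bucket rims are 92 mm and jammed inserts' rims 124 mm above the bench. Which bucket is in which well varies.
- tray_in (a point): Centre of the inner floor of the steel washing pan, fixed: outside 200 mm (x) by 280 mm (y), 45 mm high, walls and floor 5 mm thick, so the inside is 190 x 270 mm and its floor 5 mm above the bench. x and y along its sides, z up. Stand and pan may change sides.
- brush: Bottle brush lying in the pan along the pan's y, near its +x wall: 210 mm long, up to 24 mm wide and high; origin under its middle, its length along its own y.
- tip_box: Bystander: box of pink pipette tips, 85 x 122 x 68 mm, origin at the centre of its underside.
- tube_rack: Bystander: flat green tube rack, 100 x 205 x 28 mm (48 mm with its tubes), origin at the centre of its underside.
- bottle: Bystander: amber bottle, 68 mm across, 150 mm high, origin at the centre of its underside.
- pipette: Bystander: pipette lying on the bench, 255 mm long, 34 mm wide, 24 mm high, its length along its x; origin under the middle of its grip.
Not all that is in view belongs to the job. Leave any turquoise or yellow look-alike of the insert_b alone.

How it is judged:
By the outcome, as a careful person would: the job done as asked, in the order asked, and still so for the second after the job is handed in, with the robot touching nothing.
It also fails if it takes over 70 s, if anything falls off the work surface, if the arm or the gripper's body presses on something with over 40 N, if the wrist force passes 120 N, or if a joint passes its speed limit or range.

## Robot

A 7-joint arm with a two-finger parallel gripper is mounted at the origin on the work surface. World frame = base frame: x ahead of the robot, y to its left, z up, the work surface at z = 0. Lengths are in m, angles in rad, forces in N, time in s.
With the tool pointing down it reaches from about 0.35 to 0.9 m from the base axis. Payload 7.2 kg.
Tool frame: the origin (TCP) lies on the centre line of the jaws, within the pads' length; the fingertips stand 22 mm ahead of it and the grasp point (between the pads) lies 3 mm ahead of it (arm.tip_extent is the distance from the TCP to the fingertips, in m); z points along the fingers, y is the direction in which the jaws open and shut (so a half turn about z gives the same grasp; the last joint's range is limited). The gripper opens to 88 mm and grips with 3 to 60 N. Pads are 20 mm wide; open, the fingers measure 115 mm over their backs; the gripper's body (75 mm by 178 mm) begins 61 mm behind the grasp point.
Start: joints at [-1.233, 0.411, -0.013, 1.596, 0.006, 1.134, -0.082], TCP at [0.247, 0.574, 0.245] pointing down, gripper open.
Joint ranges: [-2.95, 2.95], [-0.29, 1.99], [-1.47, 1.44], [0.14, 2.54], [-1.03, 4.17], [0.13, 1.85], [-2.86, 2.86]. Speed limits (rad/s): [2.39, 2.39, 3.01, 3.01, 3.14, 3.14, 3.14].

## Interface

Orientations are given as a 3x3 rotation matrix whose columns are the frame's x, y, z axes.
In Python, from workcell import arm gives the robot as it stands. The module is installed in compiled form; this text tells all that it offers.
- The arm moves only by the tool drive_tool, never from a script. Its argument "deltas" is a list of rows, each a list of 7 numbers: the closure, from 0 (fully open) to 1 (shut), then the shift along the tool's x, y, z in m, then the turn, a rotation vector about the tool's x, y, z in degrees. A call has 1 to 10 rows; each row is the pose to reach, as a shift and turn from the pose commanded when the call began, along the tool's axes at that moment; what a row does not reach only later rows make up. A row lasts 1/8 s, in which the tool goes at most 62.5 mm and 10.7 degrees, less where a joint would pass 70% of its speed; a pose out of reach is approached as far as the arm can. A call with a gripper value outside its range is refused whole. The fingers move at their own pace and stop on an object; "squeeze" is the grip in N (left out, the last holds). Time passes only in rows, so rows that repeat a pose let the fingers close. It gives the time, the measured TCP pose, the force and the opening at its end, in the units of the state.
- arm.get_obs(): the state, without advancing time (a new reading comes with each control period).
- arm.get_image(name): name is "scene" or "top" or "wrist"; returns the picture (384x512x3 uint8, red, green, blue); there is no depth.
- arm.get_calibration(name): a dict with "vfov" (degrees; the focal length in pixels is half the picture's height over the tangent of half this angle, whatever the lens; pixels are square), "cx", "cy" (the principal point, pixels), "rvec" (rotation vector, rad) and "tvec" (3), from world to camera coordinates, as OpenCV has them. Camera axes: x right, y down, z forward; pixel columns grow to the right and rows downward; lengths in m; the calibration is good to about 2 mm. A picture is of the moment at which its call begins: read the wrist's pose just before it. get_calibration takes no time and is no camera call; for the wrist camera it gives the pose at the moment of the call.
- arm.hand_in(): hands the job in, once; it reports no verdict.
Trained networks look in the newest picture that a camera, given by its name, has taken for a name from the list of things; names that differ only in an ending like _2 or _b are one class to them, and where a whole thing is asked for, a point or a joint stands for the part that bears it (a point fixed in the world has none). Each returns a list of dicts, best first, with "score" (0 to 1); they miss things now and then, are a little off and sometimes report something else, mostly with a low value. They report only what shows in the picture. A call takes as long as a camera call. They do not tell look-alikes from the thing itself.
- arm.trace(camera, name): "mask" (384x512 bool, what is visible of it) and "centre" ([column, row] in pixels, amid what is visible of it).
The state is a dict: "t": time; "joint_pos": joint angles; "joint_vel": joint speeds; "effort": joint torques, N m; "tool_pos": TCP position; "tool_rot": TCP orientation; "contact_force": force on the tool from outside, world axes, zero at the start; "ft_torque": the same for the moment, N m; "finger_gap": finger opening in m.
Only numpy, scipy, OpenCV 4.12 (cv2) and the standard library are available. Lean on these libraries where they do the work, as an engineer would, in place of code of your own. Each camera call takes 0.05 s, during which the arm holds its last target.

## Working session

There is one attempt and no reset: what is moved stays moved. The work goes in short steps, Python scripts to look and compute and a tool call to move; the robot and the scene stay as the last step left them, time stands still between calls to the robot, and variables do not carry over. Pictures are saved under pics/ and viewed, and the job is handed in when it is done.

Besides the shell and the picture viewer there is one more tool, called in YAML: its name, and indented under it one key for each argument. drive_tool: Moves the arm, as the interface text tells. Its arguments: {"type":"object","properties":{"deltas":{"type":"array"},"squeeze":{"type":"number"}},"required":["deltas"]}

```bash
mkdir -p pics
python3 - <<'E'
from workcell import arm
import cv2,numpy as np
np.set_printoptions(precision=4,suppress=True)
o=arm.get_obs()
print(o['t'],o['tool_pos'],o['tool_rot'],o['finger_gap'],o['contact_force'])
for n in ['scene','top']:
    im=arm.get_image(n); cv2.imwrite(f'pics/{n}0.png',cv2.cvtColor(im,cv2.COLOR_RGB2BGR)); c=arm.get_calibration(n);print(n,c)
    R=cv2.Rodrigues(np.array(c['rvec']))[0]; print('pos',-R.T@np.array(c['tvec']))
print(arm.get_obs()['t'],arm.tip_extent)
E
```

```text
0.0 [0.2466 0.5738 0.2438] [[-0.9188  0.3948 -0.0005]
 [ 0.3948  0.9188 -0.0015]
 [-0.0001 -0.0016 -1.    ]] 0.08784955665105791 [-0.0822 -0.2923  0.2367]
scene {'vfov': 53.95633018441351, 'cx': 260.48800333238387, 'cy': 191.26797572993127, 'rvec': array([ 2.0267,  1.2114, -0.5497]), 'tvec': array([-0.313 , -0.2791,  1.6372])}
pos [ 1.3925 -0.3866  0.8761]
top {'vfov': 45.68712826855885, 'cx': 253.09663227075987, 'cy': 193.1772643582836, 'rvec': array([ 2.1737, -2.1833,  0.0971]), 'tvec': array([0.0432, 0.5808, 1.7591])}
pos [0.427  0.0457 1.8026]
0.1 0.022
```

View pics/scene0.png

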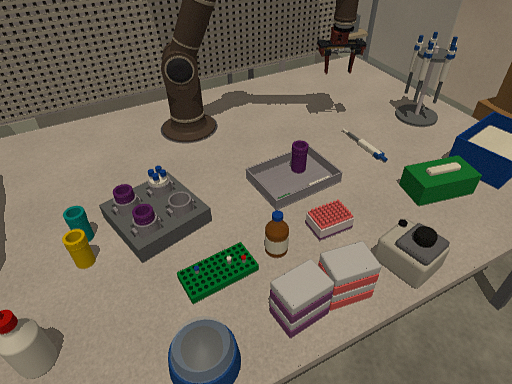

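View pics/top0.png

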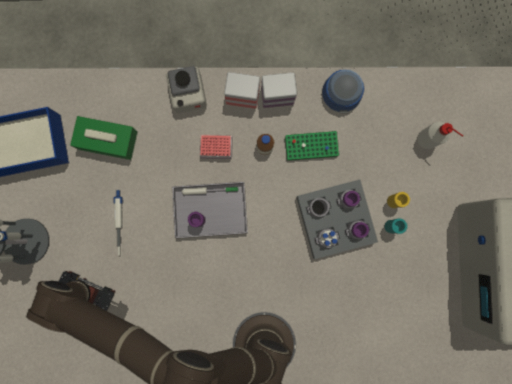

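The top view shows the stand at about (337,220). Its purple inserts are at (350,199) and (358,230), the loaded bucket at (328,238) and the empty one at (318,207). The pan is at (210,210), with its insert at (197,219) and the brush along the upper (+x) wall. Next I'll measure these.

```bash
cat > h.py <<'E'
from workcell import arm
import cv2,numpy as np
np.set_printoptions(precision=4,suppress=True)
def K(c,h=384):
    f=h/2/np.tan(np.radians(c['vfov']/2)); return np.array([[f,0,c['cx']],[0,f,c['cy']],[0,0,1]])
def ray(c,uv,z):
    R=cv2.Rodrigues(np.array(c['rvec']))[0]; p=-R.T@np.array(c['tvec'])
    d=R.T@(np.linalg.inv(K(c))@np.array([uv[0],uv[1],1.]))
    return p+d*(z-p[2])/d[2]
def proj(c,P):
    return cv2.projectPoints(np.atleast_2d(np.array(P,float)),np.array(c['rvec']),np.array(c['tvec']),K(c),None)[0][:,0]
def save(im,n): cv2.imwrite(f'pics/{n}.png',cv2.cvtColor(im,cv2.COLOR_RGB2BGR))
E
python3 - <<'E'
from h import *
for cam in ['top','scene']:
    c=arm.get_calibration(cam)
    for n,z in [('insert_a',.1),('bucket_a',.09),('stand',.058),('tray_in',.005),('brush',.012),('insert_c_mid',.06)]:
        r=arm.trace(cam,n)
        for d in r:
            if d['score']<.2: continue
            u=d['centre']; m=d['mask']; ex=''
            if m is not None and m.sum()>5:
                q=cv2.minAreaRect(np.argwhere(m)[:,::-1].astype(np.float32)); ex=q
            print(cam,n,round(d['score'],2),np.array(u),ray(c,u,z)[:2],m.sum(),ex)
print(arm.get_obs()['t'])
E
```

```text
top insert_a 0.72 [394.7 227.5] [ 0.4438 -0.4865] 282 ((396.0, 226.0), (14.0, 22.0), 90.0)
top insert_a 0.64 [356.5 228.6] [ 0.4403 -0.3439] 210 ((360.0, 229.5), (15.0, 16.0), 90.0)
top insert_a 0.63 [351.3 198.7] [ 0.5521 -0.3271] 187 ((350.5, 199.0), (14.0, 15.0), 90.0)
top insert_a 0.6 [396.9 199.2] [ 0.5495 -0.498 ] 310 ((397.9846496582031, 199.87693786621094), (15.3803071975708, 22.822389602661133), 82.87498474121094)
top bucket_a 0.65 [319.9 209.9] [ 0.5112 -0.2101] 320 ((318.0, 206.5), (17.0, 22.0), 90.0)
top bucket_a 0.55 [329.1 238.1] [ 0.4055 -0.2427] 347 ((326.70001220703125, 237.60003662109375), (21.466251373291016, 18.335756301879883), 26.56505012512207)
top bucket_a 0.47 [350.9 228.9] [ 0.4394 -0.3251] 97 ((349.6598815917969, 230.2386016845703), (16.10183334350586, 9.689598083496094), 85.91438293457031)
top stand 0.88 [338.1 222.5] [ 0.4642 -0.2837] 2995 ((337.1603698730469, 219.311279296875), (66.89458465576172, 67.44402313232422), 74.05460357666016)
top tray_in 0.65 [211.8 210.8] [0.5136 0.2038] 3272 ((209.60842895507812, 209.62612915039062), (51.75178146362305, 72.70
[... 1287 characters left out ...]
.57 [125.1 205.9] [ 0.4738 -0.3614] 291 ((126.54827880859375, 206.20278930664062), (17.881103515625, 29.04521369934082), 76.60750579833984)
scene tray_in 0.63 [291.8 179.3] [0.5211 0.2042] 3276 ((293.72259521484375, 175.0119171142578), (50.359107971191406, 89.9127426147461), 66.50143432617188)
scene brush 0.44 [314.8 179.5] [0.5682 0.2712] 21 ((312.362060546875, 182.65518188476562), (1.8569533824920654, 9.841852188110352), 68.19859313964844)
scene brush 0.4 [160.6 181.5] [ 0.3161 -0.2178] 587 ((157.20001220703125, 181.90000915527344), (28.621667861938477, 26.385601043701172), 63.43495178222656)
scene insert_c_mid 0.82 [298.  155.6] [0.4717 0.258 ] 479 ((299.0, 157.0), (32.0, 16.0), 90.0)
0.7
```

```bash
cat >> h.py <<'E'
def state():
    o=arm.get_obs(); R=np.array(o['tool_rot']); p=np.array(o['tool_pos']); 
    yaw=np.degrees(np.arctan2(R[1,1],R[0,1]))
    print('t',o['t'],'pos',p,'jaw yaw',round(yaw,1),'z',R[:,2],'gap',round(o['finger_gap'],4),'F',np.array(o['contact_force']),'q',np.array(o['joint_pos'])); return p,R
def to(P):
    p,R=state(); d=R.T@(np.array(P)-p); print('tool delta',d); return d
E
python3 - <<'E'
from h import *
to([.50,-.26,.36])
p,R=state()
c=arm.get_calibration('wrist');Rc=cv2.Rodrigues(np.array(c['rvec']))[0]; 
print('cam in tool',R.T@(-Rc.T@np.array(c['tvec'])-p),'cam axes in tool',(R.T@Rc.T),c['vfov'],c['cx'],c['cy'])
E
```

```text
t 0.7 pos [0.2467 0.5743 0.2447] jaw yaw 66.8 z [ 0.      0.0001 -1.    ] gap 0.0881 F [ 0.1699  0.2426 -0.2505] q [-1.2332  0.4111 -0.0127  1.5962  0.0056  1.1343 -0.0822]
tool delta [-0.562  -0.6665 -0.1154]
t 0.7 pos [0.2467 0.5743 0.2447] jaw yaw 66.8 z [ 0.      0.0001 -1.    ] gap 0.0881 F [ 0.1699  0.2426 -0.2505] q [-1.2332  0.4111 -0.0127  1.5962  0.0056  1.1343 -0.0822]
cam in tool [ 0.0681  0.0003 -0.1398] cam axes in tool [[-0.0014 -0.9675 -0.253 ]
 [ 1.     -0.0013 -0.0005]
 [ 0.0001 -0.253   0.9675]] 69.45279456829942 265.2134196772518 189.77418888521424
```

drive_tool:
  deltas:
    - [0, -0.03, -0.035, -0.03, 0, 0, 9]
    - [0, -0.065, -0.075, -0.06, 0, 0, 18]
    - [0, -0.1, -0.12, -0.09, 0, 0, 27]
    - [0, -0.14, -0.165, -0.11, 0, 0, 36]
    - [0, -0.18, -0.21, -0.115, 0, 0, 45]
    - [0, -0.215, -0.255, -0.115, 0, 0, 54]
    - [0, -0.25, -0.3, -0.115, 0, 0, 63]
    - [0, -0.29, -0.345, -0.115, 0, 0, 72]
    - [0, -0.33, -0.39, -0.115, 0, 0, 81]
    - [0, -0.365, -0.43, -0.115, 0, 0, 90]

```text
t: 1.95
tool_pos: [0.4126, 0.0328, 0.3601]
tool_rot: [[0.4, 0.916, 0.001], [0.916, -0.4, 0.001], [0.001, 0.001, -1.0]]
contact_force: [1.2, 0.4, 0.2]
finger_gap: 0.0875
```

Run:
```python
from h import *
to([.48,-.25,.36])
```

```text
t 1.95 pos [0.4126 0.0328 0.3601] jaw yaw -23.6 z [ 0.0012  0.001  -1.    ] gap 0.0875 F [1.199  0.436  0.2041] q [-0.7498 -0.0926  0.5188  1.9137  0.0467  1.3072 -0.6566]
tool delta [-0.2322  0.1749 -0.0001]
```

drive_tool:
  deltas:
    - [0, -0.045, 0.035, 0, 0, 0, 0]
    - [0, -0.09, 0.07, 0, 0, 0, 0]
    - [0, -0.14, 0.105, 0, 0, 0, 0]
    - [0, -0.185, 0.14, 0, 0, 0, 0]
    - [0, -0.23, 0.175, 0, 0, 0, 0]
    - [0, -0.23, 0.175, 0, 0, 0, 0]

```text
t: 2.7
tool_pos: [0.4817, -0.2497, 0.3592]
tool_rot: [[0.401, 0.916, -0.002], [0.916, -0.401, -0.003], [-0.004, -0.0, -1.0]]
contact_force: [0.3, -0.3, -0.1]
finger_gap: 0.0878
```

Run:
```python
from h import *
state()
c=arm.get_calibration('wrist')
im=arm.get_image('wrist'); save(im,'w1'); np.save('w1c.npy',c,allow_pickle=True)
for n,z in [('insert_a',.124),('bucket_c',.092),('stand',.058)]:
    for d in arm.trace('wrist',n):
        if d['score']<.3: continue
        m=d['mask']
        print(n,round(d['score'],2),np.array(d['centre']),ray(c,d['centre'],z)[:2],m.sum(),cv2.minAreaRect(np.argwhere(m)[:,::-1].astype(np.float32)))
```

```text
t 2.7 pos [ 0.4817 -0.2497  0.3592] jaw yaw -23.6 z [-0.0016 -0.0032 -1.    ] gap 0.0878 F [ 0.3026 -0.32   -0.1204] q [-0.3398  0.24    0.905   1.6697 -0.1902  1.3259  0.1851]
insert_a 0.83 [330.9 192.3] [ 0.5531 -0.3177] 1508 ((331.32000732421875, 193.25999450683594), (45.600006103515625, 40.600006103515625), 53.13010025024414)
insert_a 0.77 [308.5 312.8] [ 0.4519 -0.4899] 1006 ((309.0, 296.0), (62.0, 36.0), 90.0)
insert_a 0.74 [267.3 242.3] [ 0.4408 -0.3519] 1397 ((267.0, 240.5), (43.0, 38.0), 90.0)
insert_a 0.69 [354.5 303.8] [ 0.5241 -0.5035] 242 ((350.8589172363281, 287.55804443359375), (61.39360809326172, 12.452834129333496), 60.524105072021484)
bucket_c 0.8 [278.3 126.9] [ 0.5214 -0.2073] 2059 ((281.1692810058594, 126.14617156982422), (48.74565124511719, 50.85424041748047), 7.125016689300537)
bucket_c 0.8 [218.5 176.2] [ 0.4111 -0.2377] 2216 ((218.90399169921875, 176.4202117919922), (51.38581466674805, 55.98006820678711), 2.8624050617218018)
bucket_c 0.73 [266.6 215.7] [ 0.4519 -0.3243] 742 ((266.5, 220.0), (38.0, 43.0), 90.0)
bucket_c 0.66 [312.9 171.9] [ 0.5431 -0.2885] 629 ((318.2477722167969, 179.283203125), (37.44068908691406, 44.966461181640625), 48.8140754699707)
stand 0.66 [274.5 163.9] [ 0.4941 -0.26  ] 14145 ((276.1034851074219, 174.69866943359375), (156.37051391601562, 160.5596466064453), 50.28124237060547)
```

View pics/w1.png

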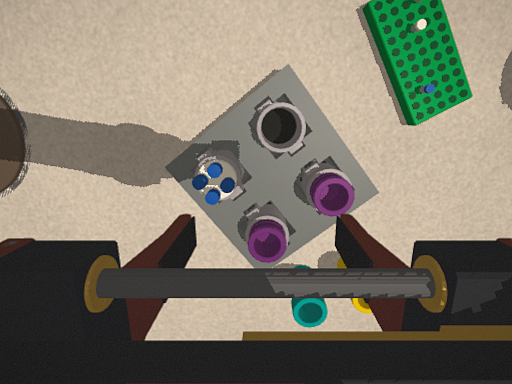

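The wrist view shows the stand squarely. The two jammed purple inserts are at (331,193) and (267,240), the empty bucket at (281,126) and the capped tubes at (217,182). The turquoise and yellow look-alikes are outside the stand at (310,310) and (365,300). I'll refine the rim centres now.

```bash
cat > fit.py <<'E'
from h import *
from scipy.optimize import minimize
def fitrim(im,c,g,z,r0=.029,rb=.020,name=None):
    # maximise radial gradient on rim outer circle + bore edge, from saturation/value image
    lab=cv2.cvtColor(im,cv2.COLOR_RGB2LAB).astype(np.float32)
    a=cv2.GaussianBlur(lab,(0,0),0.8)
    th=np.linspace(0,2*np.pi,90,endpoint=False)
    def samp(x,y,r):
        P=np.c_[x+r*np.cos(th),y+r*np.sin(th),np.full(90,z)]
        uv=proj(c,P).astype(np.float32)
        return np.stack([cv2.remap(np.ascontiguousarray(a[...,k]),uv[:,0].copy(),uv[:,1].copy(),cv2.INTER_LINEAR)[:,0] for k in range(3)],1)
    def score(v):
        x,y=v; d=.003
        # bore: rim brighter than bore ; outer: differs
        mid=samp(x,y,(r0+rb)/2)
        b=np.mean(np.linalg.norm(samp(x,y,rb+d/1.)-samp(x,y,rb-d),axis=1))
        o=np.mean(np.linalg.norm(samp(x,y,r0-d)-samp(x,y,r0+d),axis=1))
        return -(b+.5*o-2*np.mean(mid.std(0)))
    best=None
    for dx in np.arange(-.016,.0161,.002):
        for dy in np.arange(-.016,.0161,.002):
            s=score((g[0]+dx,g[1]+dy))
            if best is None or s<best[0]: best=(s,g[0]+dx,g[1]+dy)
    r=minimize(score,best[1:],method='Nelder-Mead',options=dict(xatol=1e-4,initial_simplex=[best[1:],(best[1]+.001,best[2]),(best[1],best[2]+.001)]))
    return r.x,-r.fun
def overlay(im,c,circs,name,s=1,crop=None):
    b=cv2.cvtColor(im,cv2.COLOR_RGB2BGR)
    if crop: x0,y0,x1,y1=crop
    else: x0,y0,x1,y1=0,0,512,384
    b=cv2.resize(b[y0:y1,x0:x1],None,fx=s,fy=s,interpolation=cv2.INTER_CUBIC)
    th=np.linspace(0,2*np.pi,60)
    for x,y,z,r in circs:
        uv=(proj(c,np.c_[x+r*np.cos(th),y+r*np.sin(th),z+0*th])-[x0,y0])*s
        cv2.polylines(b,[uv.astype(np.int32)],True,(0,255,0),1)
    cv2.imwrite(f'pics/{name}.png',b)
E
python3 - <<'E'
from fit import *
c=np.load('w1c.npy',allow_pickle=True).item(); im=cv2.cvtColor(cv2.imread('pics/w1.png'),cv2.COLOR_BGR2RGB)
cs=[]
for g in [(.553,-.318),(.441,-.350)]:
    v,s=fitrim(im,c,g,.124); print(v,s); cs+=[(*v,.124,.029),(*v,.124,.02)]
v,s=fitrim(im,c,(.5214,-.207),.092,.035,.0295); print('c',v,s); cs+=[(*v,.092,.035)]
a=np.array(cs)
print('dist',np.linalg.norm(a[0,:2]-a[2,:2]),np.linalg.norm(a[0,:2]-a[4,:2]),np.degrees(np.arctan2(*(a[0,:2]-a[2,:2])[::-1])))
for uv in [(288,65),(378,190),(166,166)]: print(ray(c,uv,.058)[:2])
overlay(im,c,cs,'w1o',4,(180,80,380,280-60+10))
ct=arm.get_calibration('top'); it=arm.get_image('top'); 
for g in [(.553,-.323),(.441,-.350)]: print('top',fitrim(it,ct,g,.124))
print('top c',fitrim(it,ct,(.52,-.21),.092,.035,.0295))
print('insC',fitrim(it,ct,(.476,.2576),.115))
overlay(it,ct,cs,'t1o',6,(290,180,400,270))
E
```

```text
[ 0.5548 -0.3257] 70.69960021972656
[ 0.4385 -0.3555] 57.7320556640625
c [ 0.5246 -0.2099] 133.9384765625
dist 0.1200587609296447 0.11962786913411978 14.35634667009649
[ 0.5701 -0.1331]
[ 0.633  -0.3684]
[ 0.3328 -0.1929]
top (array([ 0.5774, -0.3263]), np.float64(7.308140277862549))
top (array([ 0.4333, -0.3553]), np.float64(0.11168122291564941))
top c (array([ 0.523 , -0.2077]), np.float64(29.790599822998047))
insC (array([0.4778, 0.2553]), np.float64(19.952911376953125))
```

View pics/w1o.png

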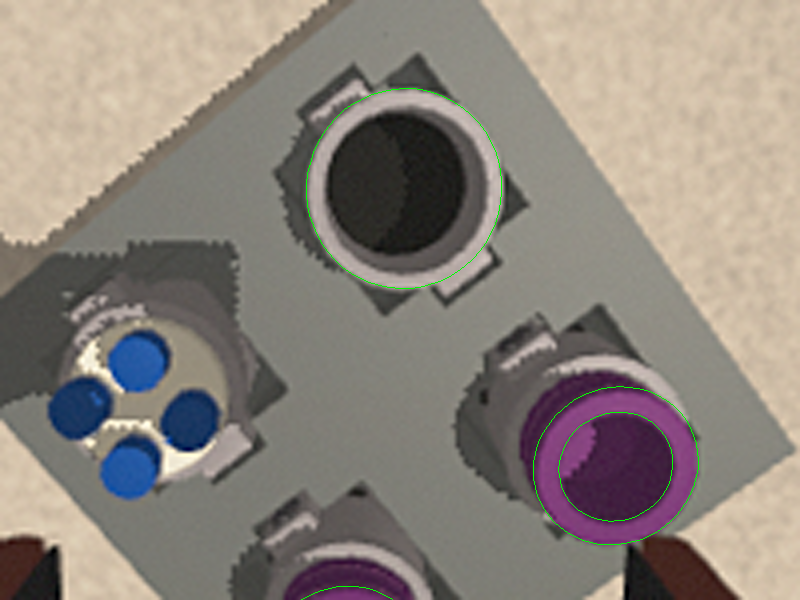

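View pics/t1o.png

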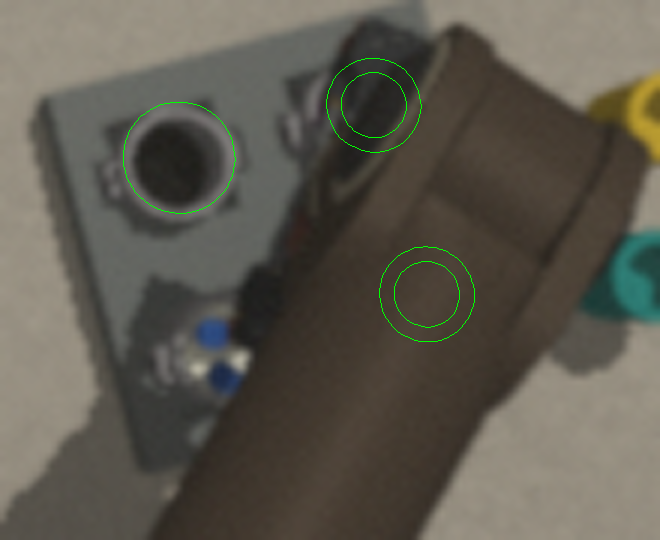

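Run:
```python
from fit import *
to([.5548,-.3257,.2])
ct=arm.get_calibration('top'); it=cv2.cvtColor(cv2.imread('pics/top0.png'),cv2.COLOR_BGR2RGB)
for g in [(.5548,-.3257),(.4385,-.355)]: print('top',fitrim(it,ct,g,.124))
for uv in [(174,185),(244,183),(246,238),(176,240)]: print(ray(ct,uv,.045)[:2])
```

```text
t 2.95 pos [ 0.4826 -0.2438  0.3598] jaw yaw -23.1 z [ 0.0005  0.0012 -1.    ] gap 0.0883 F [0.7497 0.3839 0.2535] q [-0.3474  0.2338  0.9003  1.6728 -0.1895  1.3263  0.1824]
tool delta [-0.0472  0.0986  0.1597]
top (array([ 0.5524, -0.3227]), np.float64(19.91557502746582))
top (array([ 0.4365, -0.3528]), np.float64(18.889223098754883))
[0.6124 0.3471]
[0.619  0.0758]
[0.4067 0.0687]
[0.4003 0.3372]
```

drive_tool:
  deltas:
    - [0, -0.02, 0.04, 0.05, 0, 0, 0]
    - [0, -0.045, 0.08, 0.1, 0, 0, 0]
    - [0, -0.047, 0.098, 0.14, 0, 0, 0]
    - [0, -0.047, 0.098, 0.14, 0, 0, 0]
    - [0, -0.047, 0.098, 0.14, 0, 0, 0]

```text
t: 3.58
tool_pos: [0.5541, -0.3264, 0.2213]
tool_rot: [[0.394, 0.919, 0.001], [0.919, -0.394, -0.0], [0.0, 0.001, -1.0]]
contact_force: [0.4, 0.8, 0.8]
finger_gap: 0.088
```

Run:
```python
from fit import *
p,R=state()
c=arm.get_calibration('wrist'); im=arm.get_image('wrist')
cs=[]
for g in [(.5548,-.3257),(.4385,-.3555)]:
    v,s=fitrim(im,c,g,.124); print(v,s); cs+=[(*v,.124,.029),(*v,.124,.02)]
overlay(im,c,cs,'w2')
to([cs[0][0],cs[0][1],.1195])
it=arm.get_image('top'); ct=arm.get_calibration('top')
```

```text
t 3.575 pos [ 0.5541 -0.3264  0.2213] jaw yaw -23.2 z [ 0.0013 -0.0001 -1.    ] gap 0.088 F [0.3598 0.7739 0.8022] q [-0.0805  0.5636  0.8102  1.6166 -0.4384  1.1511  0.4294]
[ 0.555  -0.3235] 36.581214904785156
[ 0.4542 -0.3379] 22.178651809692383
t 3.625 pos [ 0.5543 -0.3266  0.2221] jaw yaw -23.2 z [ 0.0028 -0.0005 -1.    ] gap 0.0875 F [-0.1638  0.2844 -0.035 ] q [-0.0807  0.5624  0.8107  1.6163 -0.4385  1.151   0.4296]
tool delta [ 0.0031 -0.0009  0.1026]
```

View pics/w2.png

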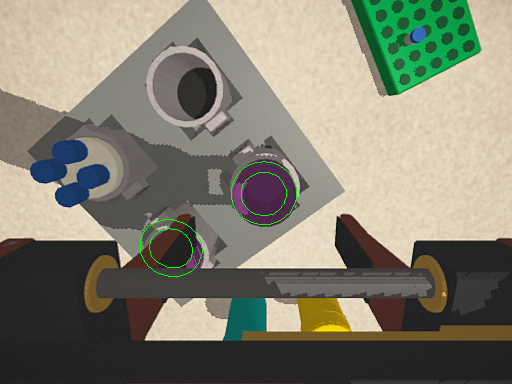

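The wrist view has the far insert centred between the open jaws at (265,190), and its rim fit agrees with the earlier one to 2 mm. I'm descending onto the collar.

drive_tool:
  deltas:
    - [0, 0.002, -0.001, 0.05, 0, 0, 0]
    - [0, 0.002, -0.001, 0.085, 0, 0, 0]
    - [0, 0.002, -0.001, 0.101, 0, 0, 0]
    - [0, 0.002, -0.001, 0.101, 0, 0, 0]
    - [0, 0.002, -0.001, 0.101, 0, 0, 0]
    - [0, 0.002, -0.001, 0.101, 0, 0, 0]

```text
t: 4.42
tool_pos: [0.5544, -0.3254, 0.1202]
tool_rot: [[0.395, 0.919, 0.002], [0.919, -0.395, -0.001], [0.0, 0.002, -1.0]]
contact_force: [-0.7, 0.2, 0.3]
finger_gap: 0.0876
```

drive_tool:
  deltas:
    - [0.5, 0, 0, 0, 0, 0, 0]
    - [0.5, 0, 0, 0, 0, 0, 0]
    - [0.5, 0, 0, 0, 0, 0, 0]
    - [0.5, 0, 0, 0, 0, 0, 0]
    - [0.5, 0, 0, 0, 0, 0, 0]
    - [0.5, 0, 0, 0, 0, 0, 0]
  squeeze: 45

```text
t: 5.18
tool_pos: [0.5539, -0.325, 0.1187]
tool_rot: [[0.395, 0.919, 0.0], [0.919, -0.395, -0.0], [-0.0, 0.0, -1.0]]
contact_force: [0.7, -1.1, 0.2]
finger_gap: 0.0581
```

Run:
```python
from fit import *
state(); save(arm.get_image('wrist'),'w3')
```

```text
t 5.175 pos [ 0.5539 -0.325   0.1187] jaw yaw -23.2 z [ 0.0003 -0.0001 -1.    ] gap 0.0581 F [ 0.6651 -1.1164  0.1963] q [-0.0355  0.6679  0.7367  1.7104 -0.528   0.9719  0.4951]
```

View pics/w3.png

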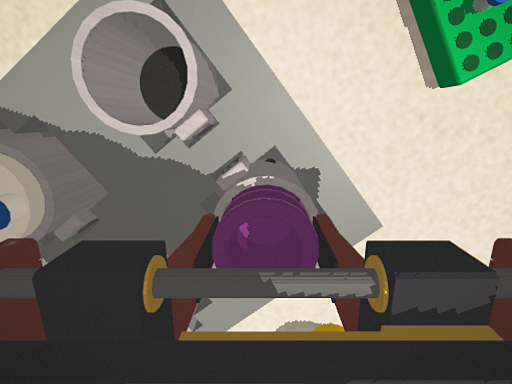

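drive_tool:
  deltas:
    - [0.5, 0, 0, 0, 0, 0, 9]
    - [0.5, 0, 0, -0.001, 0, 0, 19]
    - [0.5, 0, 0, -0.002, 0, 0, 29]
    - [0.5, 0, 0, -0.003, 0, 0, 39]
    - [0.5, 0, 0, -0.004, 0, 0, 49]

```text
t: 5.85
tool_pos: [0.5537, -0.3253, 0.1224]
tool_rot: [[0.954, 0.3, -0.0], [0.3, -0.954, -0.001], [-0.0, 0.001, -1.0]]
contact_force: [1.3, -1.5, -3.7]
finger_gap: 0.0583
```

Run:
```python
from fit import *
state(); save(arm.get_image('wrist'),'w4'); save(arm.get_image('scene'),'s4')
```

```text
t 5.85 pos [ 0.5537 -0.3253  0.1224] jaw yaw -72.6 z [-0.0001 -0.001  -1.    ] gap 0.0583 F [ 1.2944 -1.5491 -3.697 ] q [-0.1532  0.7528  0.9546  1.7151 -0.6971  1.051  -0.2252]
```

View pics/w4.png

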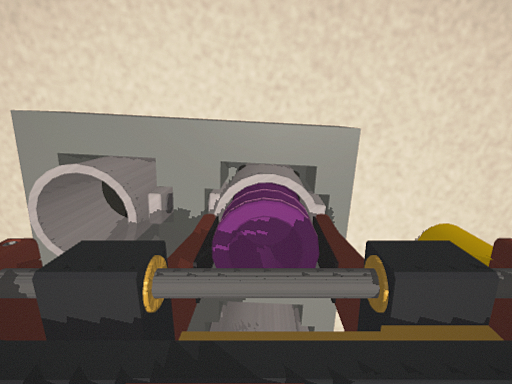

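The picture shows the bucket still in its well as the insert turns, with -3.7 N on the wrist. I'll turn back while rising further.

drive_tool:
  deltas:
    - [0.5, 0, 0, 0, 0, 0, -8]
    - [0.5, 0, 0, -0.001, 0, 0, -18]
    - [0.5, 0, 0, -0.002, 0, 0, -28]
    - [0.5, 0, 0, -0.003, 0, 0, -38]
    - [0.5, 0, 0, -0.004, 0, 0, -48]
    - [0.5, 0, 0, -0.005, 0, 0, -58]
    - [0.5, 0, 0, -0.006, 0, 0, -68]
    - [0.5, 0, 0, -0.007, 0, 0, -78]
    - [0.5, 0, 0, -0.008, 0, 0, -88]

```text
t: 7.08
tool_pos: [0.5533, -0.3248, 0.1306]
tool_rot: [[-0.281, 0.96, -0.0], [0.96, 0.281, 0.0], [0.001, -0.0, -1.0]]
contact_force: [0.2, 0.5, -0.3]
finger_gap: 0.0582
```

drive_tool:
  deltas:
    - [0.5, 0, 0, 0, 0, 0, 8]
    - [0.5, 0, 0, -0.001, 0, 0, 18]
    - [0.5, 0, 0, -0.002, 0, 0, 28]
    - [0.5, 0, 0, -0.003, 0, 0, 38]
    - [0.5, 0, 0, -0.004, 0, 0, 48]

```text
t: 7.7
tool_pos: [0.5532, -0.3247, 0.1344]
tool_rot: [[0.535, 0.845, -0.001], [0.845, -0.535, 0.001], [0.0, -0.001, -1.0]]
contact_force: [0.2, -0.4, -1.8]
finger_gap: 0.0585
```

Run:
```python
from fit import *
state(); save(arm.get_image('wrist'),'w5'); save(arm.get_image('scene'),'s5')
```

```text
t 7.7 pos [ 0.5532 -0.3247  0.1344] jaw yaw -32.3 z [-0.0008  0.0007 -1.    ] gap 0.0585 F [ 0.2447 -0.3995 -1.8211] q [-0.0673  0.6639  0.7902  1.7014 -0.5433  1.0103  0.3515]
```

View pics/w5.png

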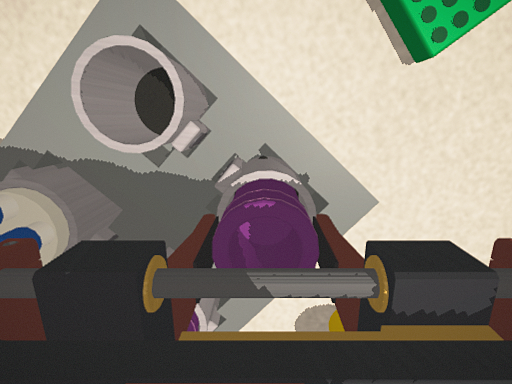

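drive_tool:
  deltas:
    - [0.5, 0, 0, -0.01, 0, 0, 0]
    - [0.5, 0, 0, -0.025, 0, 0, 0]
    - [0.5, 0, 0, -0.045, 0, 0, 0]
    - [0.5, 0, 0, -0.07, 0, 0, 0]
    - [0.5, 0, 0, -0.095, 0, 0, 0]
    - [0.5, 0, 0, -0.12, 0, 0, 0]
    - [0.5, 0, 0, -0.145, 0, 0, 0]
    - [0.5, 0, 0, -0.15, 0, 0, 0]

```text
t: 8.8
tool_pos: [0.5541, -0.3259, 0.2875]
tool_rot: [[0.533, 0.846, 0.004], [0.846, -0.533, -0.002], [0.001, 0.004, -1.0]]
contact_force: [-0.1, -0.5, -0.5]
finger_gap: 0.0585
```

Run:
```python
from fit import *
to([.475,.185,.285]); save(arm.get_image('scene'),'s6')
it=cv2.cvtColor(cv2.imread('pics/top0.png'),cv2.COLOR_BGR2RGB)
cv2.imwrite('pics/pan0.png',cv2.resize(cv2.cvtColor(it,cv2.COLOR_RGB2BGR)[175:250,165:255],None,fx=8,fy=8,interpolation=cv2.INTER_CUBIC))
```

```text
t 8.8 pos [ 0.5541 -0.3259  0.2875] jaw yaw -32.2 z [ 0.0037 -0.0015 -1.    ] gap 0.0585 F [-0.0883 -0.5432 -0.5044] q [-0.128   0.5227  0.8921  1.5384 -0.4191  1.278   0.2571]
tool delta [ 0.39   -0.3393  0.0015]
```

View pics/s6.png

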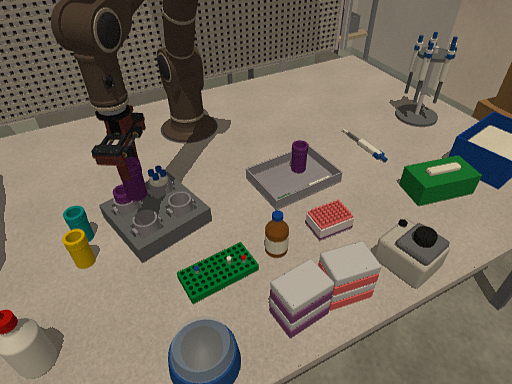

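View pics/pan0.png

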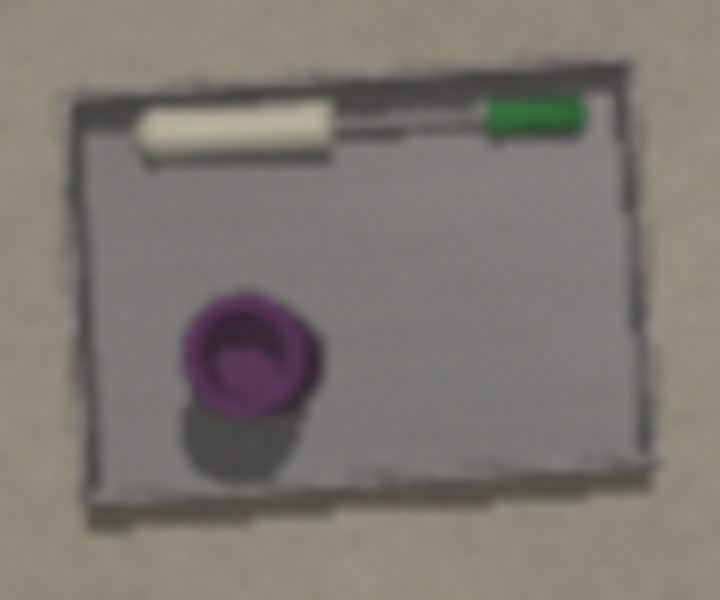

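The first insert is out and its bucket is still seated in the stand at (146,222). The loaded bucket and second insert haven't moved. I'm carrying the insert to the free part of the pan, aiming for about (0.525, 0.185), clear of the brush and insert c.

drive_tool:
  deltas:
    - [0.5, 0.03, -0.02, 0, 0, 0, -4]
    - [0.5, 0.075, -0.053, 0, 0, 0, -10]
    - [0.5, 0.12, -0.086, 0, 0, 0, -17]
    - [0.5, 0.165, -0.118, 0, 0, 0, -24]
    - [0.5, 0.21, -0.15, 0, 0, 0, -31]
    - [0.5, 0.255, -0.182, 0, 0, 0, -38]
    - [0.5, 0.3, -0.214, 0, 0, 0, -45]
    - [0.5, 0.345, -0.246, 0, 0, 0, -52]
    - [0.5, 0.385, -0.275, 0, 0, 0, -60]
    - [0.5, 0.417, -0.297, 0, 0, 0, -60]

```text
t: 10.1
tool_pos: [0.524, 0.1884, 0.284]
tool_rot: [[-0.469, 0.883, -0.001], [0.883, 0.469, 0.0], [0.001, -0.001, -1.0]]
contact_force: [-0.5, 0.1, -1.8]
finger_gap: 0.0584
```

drive_tool:
  deltas:
    - [0.5, 0, 0, 0, 0, 0, 0]
    - [0.5, 0, 0, 0, 0, 0, 0]

```text
t: 10.35
tool_pos: [0.5248, 0.1852, 0.2841]
tool_rot: [[-0.465, 0.885, -0.001], [0.885, 0.465, -0.001], [-0.001, -0.001, -1.0]]
contact_force: [0.1, -0.2, -1.3]
finger_gap: 0.0582
```

Run:
```python
from fit import *
to([.525,.185,.11])
c=arm.get_calibration('wrist'); im=arm.get_image('wrist')
print(fitrim(im,c,(.478,.256),.115))
overlay(im,c,[(.525,.185,.005,.027),(.475,.115,.005,.027),(.478,.256,.115,.029)],'w7')
ct=arm.get_calibration('top')
for uv in [(173.1,187.3),(243.8,182.8),(246.9,232.5),(176.2,237.1)]: print(ray(ct,uv,.045)[:2])
save(arm.get_image('scene'),'s7')
```

```text
t 10.35 pos [0.5248 0.1852 0.2841] jaw yaw 27.7 z [-0.0007 -0.0011 -1.    ] gap 0.0582 F [ 0.0542 -0.1564 -1.2894] q [-0.8979  0.2849  0.5949  1.7421 -0.1711  1.1679  0.2299]
tool delta [-0.0002  0.0003  0.1741]
(array([0.4807, 0.2549]), np.float64(49.12390899658203))
[0.6034 0.3505]
[0.6198 0.0766]
[0.4277 0.0652]
[0.4114 0.3365]
```

View pics/w7.png

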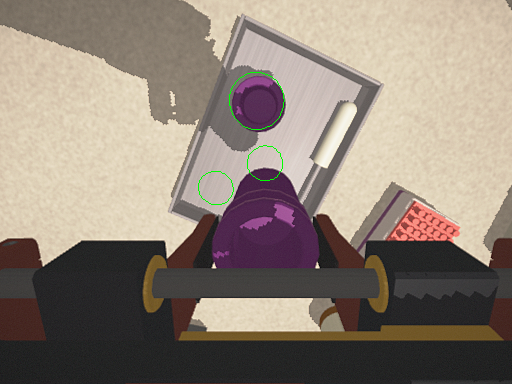

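View pics/s7.png

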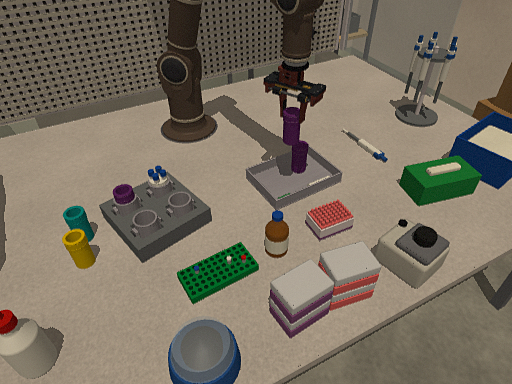

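drive_tool:
  deltas:
    - [0.5, 0, 0, 0.05, 0, 0, 0]
    - [0.5, 0, 0, 0.1, 0, 0, 0]
    - [0.5, 0, 0, 0.14, 0, 0, 0]
    - [0.5, 0, 0, 0.16, 0, 0, 0]
    - [0.5, 0, 0, 0.168, 0, 0, 0]
    - [0.5, 0, 0, 0.17, 0, 0, 0]
    - [0.5, 0, 0, 0.17, 0, 0, 0]
    - [0.5, 0, 0, 0.17, 0, 0, 0]

```text
t: 11.45
tool_pos: [0.5255, 0.1864, 0.1155]
tool_rot: [[-0.466, 0.885, 0.001], [0.885, 0.466, 0.001], [0.0, 0.002, -1.0]]
contact_force: [0.2, 0.0, -1.8]
finger_gap: 0.0583
```

drive_tool:
  deltas:
    - [0.5, 0, 0, 0.001, 0, 0, 0]
    - [0.5, 0, 0, 0.002, 0, 0, 0]
    - [0.5, 0, 0, 0.002, 0, 0, 0]

```text
t: 11.82
tool_pos: [0.525, 0.1862, 0.1126]
tool_rot: [[-0.466, 0.885, -0.0], [0.885, 0.466, -0.0], [0.0, -0.0, -1.0]]
contact_force: [-0.3, 0.5, -1.4]
finger_gap: 0.0585
```

drive_tool:
  deltas:
    - [0.5, 0, 0, 0.001, 0, 0, 0]
    - [0.5, 0, 0, 0.002, 0, 0, 0]
    - [0.5, 0, 0, 0.002, 0, 0, 0]

```text
t: 12.2
tool_pos: [0.525, 0.1861, 0.1105]
tool_rot: [[-0.466, 0.885, -0.0], [0.885, 0.466, -0.0], [-0.0, -0.0, -1.0]]
contact_force: [-0.4, -0.0, -1.0]
finger_gap: 0.0586
```

drive_tool:
  deltas:
    - [0.5, 0, 0, 0.001, 0, 0, 0]
    - [0.5, 0, 0, 0.001, 0, 0, 0]

```text
t: 12.45
tool_pos: [0.5251, 0.1862, 0.1096]
tool_rot: [[-0.466, 0.885, 0.0], [0.885, 0.466, 0.0], [0.0, 0.0, -1.0]]
contact_force: [-0.1, -0.2, -1.0]
finger_gap: 0.0583
```

drive_tool:
  deltas:
    - [0.5, 0, 0, 0.001, 0, 0, 0]
    - [0.5, 0, 0, 0.001, 0, 0, 0]

```text
t: 12.7
tool_pos: [0.5252, 0.1862, 0.1095]
tool_rot: [[-0.466, 0.885, 0.0], [0.885, 0.466, 0.001], [0.001, 0.0, -1.0]]
contact_force: [-3.6, -0.8, 8.1]
finger_gap: 0.0582
```

drive_tool:
  deltas:
    - [0.5, 0, 0, 0.001, 0, 0, 0]
    - [0.5, 0, 0, 0.001, 0, 0, 0]

```text
t: 12.95
tool_pos: [0.5253, 0.1862, 0.1095]
tool_rot: [[-0.466, 0.885, 0.0], [0.885, 0.466, 0.001], [0.001, 0.001, -1.0]]
contact_force: [-5.9, -1.9, 19.1]
finger_gap: 0.0583
```

Floor contact came at the predicted height (0.1095), so the insert is down. I'll back off the excess load, release and rise.

drive_tool:
  deltas:
    - [0.5, 0, 0, -0.002, 0, 0, 0]
    - [0.5, 0, 0, -0.002, 0, 0, 0]
    - [0.15, 0, 0, -0.002, 0, 0, 0]
    - [0.15, 0, 0, -0.002, 0, 0, 0]
    - [0.15, 0, 0, -0.002, 0, 0, 0]
    - [0.15, 0, 0, -0.002, 0, 0, 0]

```text
t: 13.7
tool_pos: [0.5251, 0.1862, 0.1096]
tool_rot: [[-0.466, 0.885, -0.0], [0.885, 0.466, -0.0], [-0.0, -0.0, -1.0]]
contact_force: [1.0, 0.4, -0.2]
finger_gap: 0.0745
```

drive_tool:
  deltas:
    - [0.15, 0, 0, -0.01, 0, 0, 0]
    - [0.15, 0, 0, -0.03, 0, 0, 0]
    - [0.1, 0, 0, -0.08, 0, 0, 0]
    - [0, 0, 0, -0.13, 0, 0, 0]
    - [0, 0, 0, -0.17, 0, 0, 0]

```text
t: 14.32
tool_pos: [0.5253, 0.1859, 0.2825]
tool_rot: [[-0.465, 0.885, 0.002], [0.885, 0.465, 0.001], [0.0, 0.002, -1.0]]
contact_force: [0.4, 1.2, 0.1]
finger_gap: 0.0877
```

Run:
```python
from fit import *
c=arm.get_calibration('wrist'); im=arm.get_image('wrist'); save(im,'w8')
print(fitrim(im,c,(.525,.186),.115))
to([.46,-.27,.285])
```

```text
(array([0.5269, 0.1855]), np.float64(84.49767303466797))
t 14.375 pos [0.5273 0.1863 0.2873] jaw yaw 27.7 z [ 0.0073  0.0043 -1.    ] gap 0.0876 F [2.1948 0.0105 3.5259] q [-0.905   0.2824  0.6048  1.739  -0.1752  1.1655  0.2327]
tool delta [-0.3727 -0.2717 -0.0001]
```

View pics/w8.png

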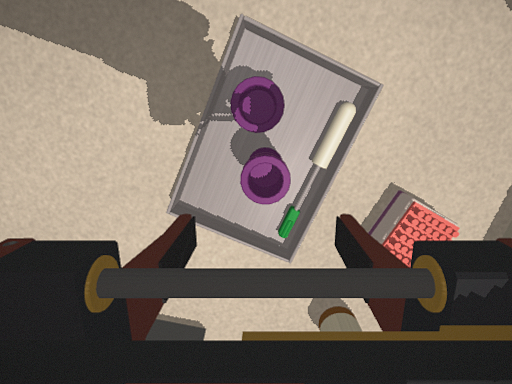

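The first insert stands upright at (266,178), clear of insert c at (258,105) and the brush. Next is the second insert.

drive_tool:
  deltas:
    - [0, -0.025, -0.02, 0, 0, 0, 4]
    - [0, -0.07, -0.053, 0, 0, 0, 10]
    - [0, -0.117, -0.088, 0, 0, 0, 17]
    - [0, -0.165, -0.124, 0, 0, 0, 24]
    - [0, -0.212, -0.16, 0, 0, 0, 31]
    - [0, -0.26, -0.196, 0, 0, 0, 38]
    - [0, -0.307, -0.232, 0, 0, 0, 45]
    - [0, -0.355, -0.268, 0, 0, 0, 52]
    - [0, -0.4, -0.302, 0, 0, 0, 58]
    - [0, -0.438, -0.331, 0, 0, 0, 58]

```text
t: 15.62
tool_pos: [0.4338, -0.3581, 0.2794]
tool_rot: [[0.508, 0.861, -0.001], [0.861, -0.508, 0.0], [-0.0, -0.001, -1.0]]
contact_force: [-0.1, -0.1, 0.3]
finger_gap: 0.0878
```

drive_tool:
  deltas:
    - [0, 0, 0, 0.03, 0, 0, 0]
    - [0, 0, 0, 0.055, 0, 0, 0]
    - [0, 0, 0, 0.055, 0, 0, 0]
    - [0, 0, 0, 0.055, 0, 0, 0]

```text
t: 16.12
tool_pos: [0.4356, -0.3561, 0.2255]
tool_rot: [[0.505, 0.863, 0.0], [0.863, -0.505, -0.0], [-0.0, 0.0, -1.0]]
contact_force: [-0.1, 0.6, 0.2]
finger_gap: 0.0879
```

Run:
```python
from fit import *
c=arm.get_calibration('wrist'); im=arm.get_image('wrist')
v,s=fitrim(im,c,(.4385,-.354),.124); print(v,s)
overlay(im,c,[(*v,.124,.029),(*v,.124,.02)],'w9')
to([v[0],v[1],.12])
```

```text
[ 0.4393 -0.3526] 37.47136688232422
t 16.175 pos [ 0.436  -0.356   0.2257] jaw yaw -30.3 z [ 0.0011 -0.0006 -1.    ] gap 0.0882 F [ 0.7727 -0.7232  0.9361] q [-0.0943  0.4414  0.9418  1.8173 -0.4013  1.0868  0.4647]
tool delta [0.0047 0.001  0.1057]
```

View pics/w9.png

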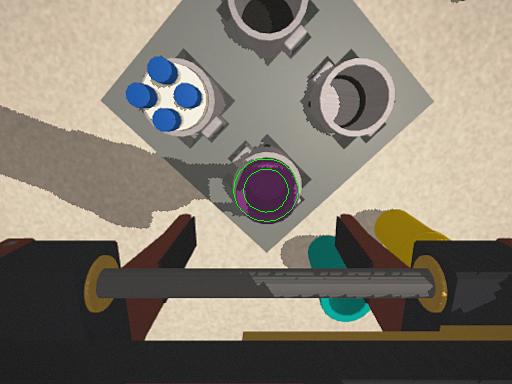

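drive_tool:
  deltas:
    - [0, 0.003, 0.001, 0.05, 0, 0, 0]
    - [0, 0.003, 0.001, 0.09, 0, 0, 0]
    - [0, 0.003, 0.001, 0.105, 0, 0, 0]
    - [0, 0.003, 0.001, 0.105, 0, 0, 0]
    - [0, 0.003, 0.001, 0.105, 0, 0, 0]
    - [0, 0.003, 0.001, 0.105, 0, 0, 0]

```text
t: 16.92
tool_pos: [0.4391, -0.354, 0.121]
tool_rot: [[0.504, 0.864, 0.002], [0.864, -0.504, -0.001], [0.0, 0.002, -1.0]]
contact_force: [-0.5, 0.6, 0.3]
finger_gap: 0.0877
```

drive_tool:
  deltas:
    - [0.5, 0, 0, 0, 0, 0, 0]
    - [0.5, 0, 0, 0, 0, 0, 0]
    - [0.5, 0, 0, 0, 0, 0, 0]
    - [0.5, 0, 0, 0, 0, 0, 0]
    - [0.5, 0, 0, 0, 0, 0, 0]
    - [0.5, 0, 0, 0, 0, 0, 0]
  squeeze: 45

```text
t: 17.68
tool_pos: [0.4386, -0.3536, 0.1197]
tool_rot: [[0.504, 0.864, 0.0], [0.864, -0.504, -0.0], [-0.0, 0.0, -1.0]]
contact_force: [1.3, -1.6, 0.5]
finger_gap: 0.0574
```

Run:
```python
from fit import *
state(); save(arm.get_image('wrist'),'w10')
```

```text
t 17.675 pos [ 0.4386 -0.3536  0.1197] jaw yaw -30.2 z [ 0.0003 -0.0002 -1.    ] gap 0.0574 F [ 1.3452 -1.6079  0.4511] q [-0.0071  0.5713  0.8304  1.9142 -0.5379  0.8932  0.5668]
```

View pics/w10.png

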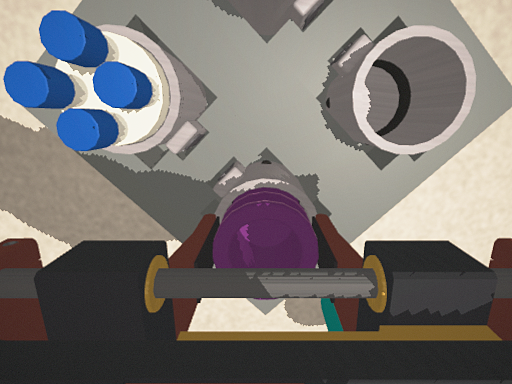

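Collar gripped (57.4 mm) and centred. I'll use the same to-and-fro twist.

drive_tool:
  deltas:
    - [0.5, 0, 0, 0, 0, 0, 9]
    - [0.5, 0, 0, -0.001, 0, 0, 19]
    - [0.5, 0, 0, -0.002, 0, 0, 29]
    - [0.5, 0, 0, -0.003, 0, 0, 39]
    - [0.5, 0, 0, -0.004, 0, 0, 49]

```text
t: 18.35
tool_pos: [0.4389, -0.3544, 0.1238]
tool_rot: [[0.983, 0.181, 0.001], [0.181, -0.983, -0.003], [0.0, 0.003, -1.0]]
contact_force: [1.8, -3.7, -3.1]
finger_gap: 0.0576
```

drive_tool:
  deltas:
    - [0.5, 0, 0, 0, 0, 0, -8]
    - [0.5, 0, 0, -0.001, 0, 0, -18]
    - [0.5, 0, 0, -0.002, 0, 0, -28]
    - [0.5, 0, 0, -0.003, 0, 0, -38]
    - [0.5, 0, 0, -0.004, 0, 0, -48]
    - [0.5, 0, 0, -0.005, 0, 0, -58]
    - [0.5, 0, 0, -0.006, 0, 0, -68]
    - [0.5, 0, 0, -0.007, 0, 0, -78]
    - [0.5, 0, 0, -0.008, 0, 0, -88]

```text
t: 19.48
tool_pos: [0.4371, -0.3529, 0.1311]
tool_rot: [[-0.157, 0.988, -0.002], [0.988, 0.157, 0.002], [0.002, -0.002, -1.0]]
contact_force: [-2.9, 1.0, -0.2]
finger_gap: 0.0577
```

drive_tool:
  deltas:
    - [0.5, 0, 0, 0, 0, 0, 8]
    - [0.5, 0, 0, -0.001, 0, 0, 18]
    - [0.5, 0, 0, -0.002, 0, 0, 28]
    - [0.5, 0, 0, -0.003, 0, 0, 38]
    - [0.5, 0, 0, -0.004, 0, 0, 48]

```text
t: 20.1
tool_pos: [0.438, -0.3531, 0.1353]
tool_rot: [[0.637, 0.771, -0.001], [0.771, -0.637, 0.001], [0.0, -0.001, -1.0]]
contact_force: [1.0, 0.4, -2.0]
finger_gap: 0.0576
```

Run:
```python
from fit import *
state(); save(arm.get_image('wrist'),'w11')
```

```text
t 20.1 pos [ 0.438  -0.3531  0.1353] jaw yaw -39.6 z [-0.0009  0.0008 -1.    ] gap 0.0576 F [ 0.9531  0.3525 -1.9781] q [-0.0467  0.5668  0.8899  1.9046 -0.5456  0.9337  0.4153]
```

View pics/w11.png

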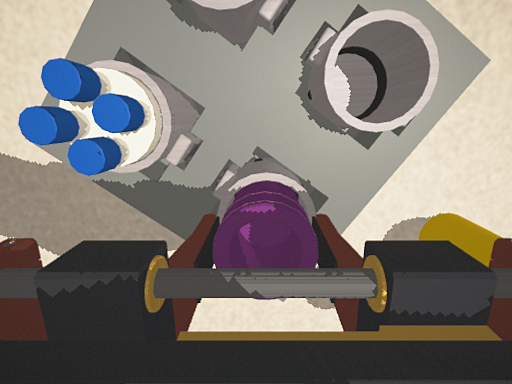

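It has risen 15.6 mm and only the insert's own weight shows on the wrist, so it's loose. I'm lifting it straight up.

drive_tool:
  deltas:
    - [0.5, 0, 0, -0.01, 0, 0, 0]
    - [0.5, 0, 0, -0.025, 0, 0, 0]
    - [0.5, 0, 0, -0.045, 0, 0, 0]
    - [0.5, 0, 0, -0.07, 0, 0, 0]
    - [0.5, 0, 0, -0.095, 0, 0, 0]
    - [0.5, 0, 0, -0.12, 0, 0, 0]
    - [0.5, 0, 0, -0.145, 0, 0, 0]
    - [0.5, 0, 0, -0.155, 0, 0, 0]

```text
t: 21.15
tool_pos: [0.4385, -0.3541, 0.293]
tool_rot: [[0.632, 0.775, 0.003], [0.775, -0.632, -0.001], [0.001, 0.003, -1.0]]
contact_force: [0.3, 1.2, -1.1]
finger_gap: 0.0581
```

Run:
```python
from fit import *
to([.475,.115,.29]); save(arm.get_image('scene'),'s12')
```

```text
t 21.15 pos [ 0.4385 -0.3541  0.293 ] jaw yaw -39.2 z [ 0.0029 -0.001  -1.    ] gap 0.0581 F [ 0.2829  1.2438 -1.1449] q [-0.174   0.392   1.0405  1.7314 -0.3597  1.223   0.2734]
tool delta [ 0.3865 -0.2684  0.0027]
```

View pics/s12.png

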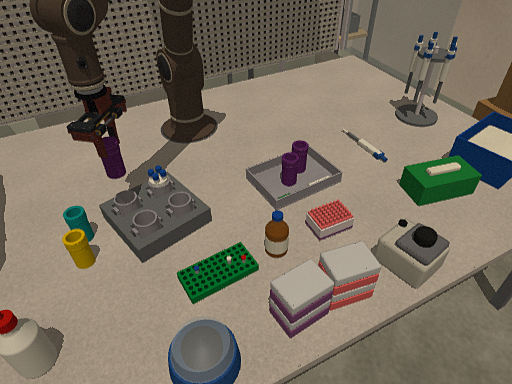

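Insert b is out, and all four buckets are seated in the stand. I'm carrying it to (0.475, 0.115) with the jaws kept across the line to the placed insert.

drive_tool:
  deltas:
    - [0.5, 0.03, -0.02, 0, 0, 0, 0]
    - [0.5, 0.07, -0.049, 0, 0, 0, 0]
    - [0.5, 0.115, -0.08, 0, 0, 0, 0]
    - [0.5, 0.16, -0.111, 0, 0, 0, 0]
    - [0.5, 0.205, -0.142, 0, 0, 0, 0]
    - [0.5, 0.25, -0.173, 0, 0, 0, 0]
    - [0.5, 0.295, -0.205, 0, 0, 0, 0]
    - [0.5, 0.335, -0.233, 0, 0, 0, 0]
    - [0.5, 0.365, -0.254, 0, 0, 0, 0]
    - [0.5, 0.3865, -0.268, 0, 0, 0, 0]

```text
t: 22.45
tool_pos: [0.4751, 0.1171, 0.2903]
tool_rot: [[0.631, 0.776, -0.001], [0.776, -0.631, -0.0], [-0.0, -0.0, -1.0]]
contact_force: [0.2, -0.7, -0.6]
finger_gap: 0.0575
```

drive_tool:
  deltas:
    - [0.5, 0, 0, 0, 0, 0, 0]
    - [0.5, 0, 0, 0, 0, 0, 0]

```text
t: 22.7
tool_pos: [0.4754, 0.1138, 0.2905]
tool_rot: [[0.634, 0.773, -0.0], [0.773, -0.634, -0.001], [-0.001, 0.0, -1.0]]
contact_force: [0.0, -0.3, -0.9]
finger_gap: 0.0578
```

Run:
```python
from fit import *
to([.475,.115,.11])
c=arm.get_calibration('wrist'); im=arm.get_image('wrist')
print(fitrim(im,c,(.526,.186),.115))
# pan inner floor corners predicted
C=np.array([.5156,.2072]); a=np.radians(3.4)
overlay(im,c,[(.475,.115,.005,.029),(.526,.186,.115,.029)],'w13')
save(arm.get_image('scene'),'s13')
```

```text
t 22.7 pos [0.4754 0.1138 0.2905] jaw yaw -39.3 z [-0.0003 -0.0008 -1.    ] gap 0.0578 F [ 0.0372 -0.3379 -0.9388] q [-1.1982  0.1802  1.0058  1.8979 -0.1657  1.152  -0.8186]
tool delta [ 0.0008 -0.0011  0.1805]
(array([0.5256, 0.1851]), np.float64(89.0888900756836))
```

View pics/w13.png

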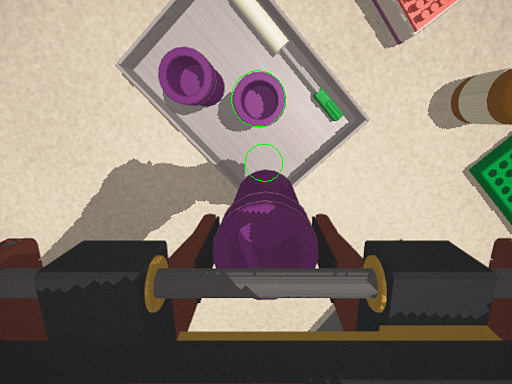

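View pics/s13.png

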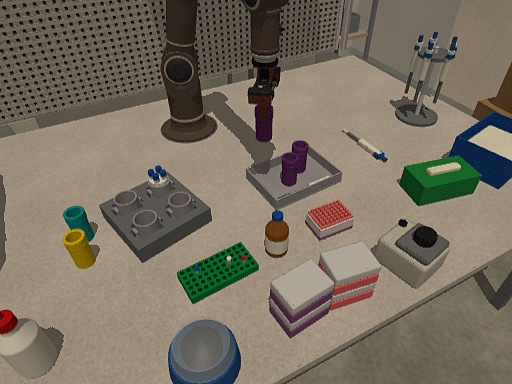

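drive_tool:
  deltas:
    - [0.5, 0, 0, 0.05, 0, 0, 0]
    - [0.5, 0, 0, 0.1, 0, 0, 0]
    - [0.5, 0, 0, 0.14, 0, 0, 0]
    - [0.5, 0, 0, 0.165, 0, 0, 0]
    - [0.5, 0, 0, 0.174, 0, 0, 0]
    - [0.5, 0, 0, 0.176, 0, 0, 0]
    - [0.5, 0, 0, 0.177, 0, 0, 0]
    - [0.5, 0, 0, 0.177, 0, 0, 0]

```text
t: 23.8
tool_pos: [0.4759, 0.1156, 0.1144]
tool_rot: [[0.633, 0.774, 0.001], [0.774, -0.633, 0.001], [0.002, 0.0, -1.0]]
contact_force: [-0.1, -0.2, -0.9]
finger_gap: 0.0578
```

drive_tool:
  deltas:
    - [0.5, 0, 0, 0.001, 0, 0, 0]
    - [0.5, 0, 0, 0.001, 0, 0, 0]

```text
t: 24.05
tool_pos: [0.4755, 0.1156, 0.1128]
tool_rot: [[0.633, 0.775, 0.0], [0.775, -0.633, 0.0], [0.0, -0.0, -1.0]]
contact_force: [-0.5, -1.1, -1.1]
finger_gap: 0.0575
```

drive_tool:
  deltas:
    - [0.5, 0, 0, 0.001, 0, 0, 0]
    - [0.5, 0, 0, 0.001, 0, 0, 0]

```text
t: 24.3
tool_pos: [0.4754, 0.1154, 0.1116]
tool_rot: [[0.633, 0.774, -0.0], [0.774, -0.633, -0.0], [-0.0, -0.0, -1.0]]
contact_force: [-0.1, -0.3, -1.7]
finger_gap: 0.0571
```

drive_tool:
  deltas:
    - [0.5, 0, 0, 0.001, 0, 0, 0]
    - [0.5, 0, 0, 0.001, 0, 0, 0]

```text
t: 24.55
tool_pos: [0.4755, 0.1154, 0.1107]
tool_rot: [[0.633, 0.774, 0.0], [0.774, -0.633, 0.0], [0.0, -0.0, -1.0]]
contact_force: [0.4, -0.6, 0.3]
finger_gap: 0.0575
```

drive_tool:
  deltas:
    - [0.5, 0, 0, 0.0005, 0, 0, 0]
    - [0.5, 0, 0, 0.0005, 0, 0, 0]

```text
t: 24.8
tool_pos: [0.4757, 0.1154, 0.1106]
tool_rot: [[0.633, 0.774, 0.0], [0.774, -0.633, 0.001], [0.001, -0.0, -1.0]]
contact_force: [-1.8, 0.5, 7.5]
finger_gap: 0.0574
```

Floor contact confirmed (7.5 N). I'll ease off, release and rise.

drive_tool:
  deltas:
    - [0.5, 0, 0, -0.0005, 0, 0, 0]
    - [0.5, 0, 0, -0.0005, 0, 0, 0]
    - [0.15, 0, 0, -0.0005, 0, 0, 0]
    - [0.15, 0, 0, -0.0005, 0, 0, 0]
    - [0.15, 0, 0, -0.0005, 0, 0, 0]
    - [0.15, 0, 0, -0.0005, 0, 0, 0]

```text
t: 25.55
tool_pos: [0.4754, 0.1154, 0.1106]
tool_rot: [[0.633, 0.774, -0.0], [0.774, -0.633, -0.0], [-0.0, 0.0, -1.0]]
contact_force: [0.1, 1.1, -0.1]
finger_gap: 0.0744
```

drive_tool:
  deltas:
    - [0.15, 0, 0, -0.01, 0, 0, 0]
    - [0.15, 0, 0, -0.03, 0, 0, 0]
    - [0.1, 0, 0, -0.08, 0, 0, 0]
    - [0.1, 0, 0, -0.13, 0, 0, 0]
    - [0.1, -0.04, 0, -0.18, 0, 0, 0]
    - [0.1, -0.08, 0.04, -0.2, 0, 0, 0]
    - [0.1, -0.08, 0.04, -0.2, 0, 0, 0]
    - [0.1, -0.08, 0.04, -0.2, 0, 0, 0]

```text
t: 26.55
tool_pos: [0.4556, 0.0283, 0.3108]
tool_rot: [[0.633, 0.774, 0.0], [0.774, -0.633, 0.001], [0.001, -0.001, -1.0]]
contact_force: [0.3, 0.3, -0.7]
finger_gap: 0.0789
```

Run:
```python
from fit import *
state()
c=arm.get_calibration('wrist'); im=arm.get_image('wrist'); save(im,'w14')
for g in [(.4756,.1153),(.5256,.1851),(.4807,.2549)]: print(fitrim(im,c,g,.115))
s=arm.get_image('scene'); b=cv2.cvtColor(s,cv2.COLOR_RGB2BGR)
cv2.imwrite('pics/s14.png',cv2.resize(b[120:270,60:360],None,fx=2.6,fy=2.6,interpolation=cv2.INTER_CUBIC))
save(s,'s14full')
```

```text
t 26.55 pos [0.4556 0.0283 0.3108] jaw yaw -39.3 z [ 0.      0.0013 -1.    ] gap 0.0789 F [ 0.2508  0.2857 -0.6806] q [-1.2124  0.045   1.1136  1.9363 -0.045   1.1856 -0.7679]
(array([0.4749, 0.1126]), np.float64(74.52285766601562))
(array([0.5257, 0.1835]), np.float64(71.54293823242188))
(array([0.4791, 0.233 ]), np.float64(-26.53772735595703))
```

View pics/w14.png

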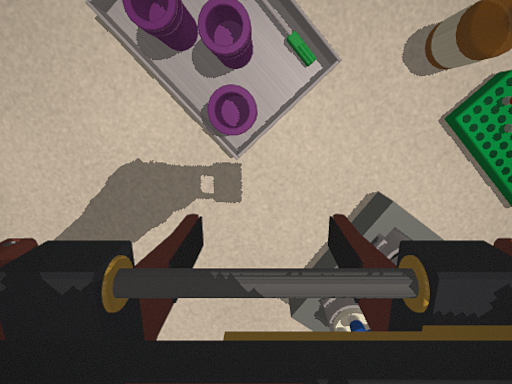

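View pics/s14.png

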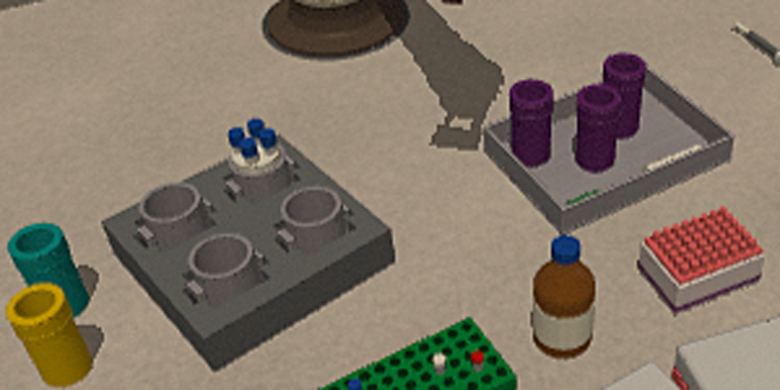

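All three inserts stand upright in the pan and the four buckets look evenly seated in the stand. The brush and the other bench items look undisturbed, and the gripper is clear of everything.

Run:
```python
from h import *
arm.hand_in(); print('ok')
```

```text
the job is handed in; nothing more can be done
ok
```

Both jammed inserts are out and standing upright on the pan floor, and I handed the job in at about 26.6 s. No verdict is reported.

- **Extraction:** I twisted each insert to and fro while raising it about 16 mm. By then the wrist carried little more than the insert's own weight, so I lifted it straight out.
- **Placing:** I lowered each one until it touched the pan floor, eased off the load, then released it. The first insert was pressed down with about 19 N at contact and the second with about 7.5 N. They stand at about (0.526, 0.185) and (0.475, 0.114).
- **Final pictures:** All four buckets are in their wells with rims that look level. Insert c, the brush, the loaded bucket, the look-alikes and the rest of the bench look where they were, and the gripper is about 0.2 m above everything.
- **Checks that disagreed:** Early top-camera and wrist-camera rim positions differed by 2–3 mm, so I re-measured close up before each grasp. The last rim fit on insert c failed because it was cut off at the picture's edge. Its position there is judged by eye; a fit before I released the first insert put it at (0.481, 0.255).

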